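# Vent and open the pressure canister

## Robot

A 7-joint arm with a two-finger parallel gripper is mounted at the origin on the work surface. World frame = base frame: x ahead of the robot, y to its left, z up, the work surface at z = 0. Lengths are in mm, angles in rad, forces in N, time in s.
With the tool pointing down it reaches from about 400 to 875 mm from the base axis. Payload 4.4 kg.
Tool frame: the origin (TCP) lies on the centre line of the jaws, within the pads' length; the fingertips stand 19 mm ahead of it and the grasp point (between the pads) is the TCP; z points along the fingers, y is the line along which they close (so a half turn about z gives the same grasp; the last joint's range is limited). The gripper opens to 85 mm and grips with 20 to 120 N. Pads are 22 mm wide; open, the fingers measure 114 mm over their backs; the gripper's body (76 mm by 85 mm) begins 54 mm behind the grasp point. The pads swing forward as they close: fully open they stand 13 mm farther back than shut.
Start: joints at [1.095, 0.628, 0.038, 1.517, -0.027, 0.996, -0.02], TCP at [259.004, -596.183, 250.313] pointing down, gripper open.
Joint ranges: [-3.06, 3.06], [-0.37, 2.12], [-1.25, 1.32], [0.18, 2.47], [-1.1, 4.24], [0.23, 1.98], [-2.94, 2.94]. Speed limits (rad/s): [2.57, 2.57, 3.14, 3.14, 3.14, 3.14, 3.14].

## Interface

Orientations are given as [roll, pitch, yaw] about the fixed x, y, z axes, in that order (R = Rz(yaw) Ry(pitch) Rx(roll)).
In Python, from cell import ctrl, viewer, silhouettes gives the robot as it stands.
- The arm moves only by the shell command python3 -m creep 'ROWS'. ROWS is JSON, a list of rows, each an object with "jaw": the gripper command: -1 is shut, 1 is fully open, values between are in proportion; "xyz": the shift along the tool's x, y, z in mm, a list of three; "angular": the turn, a rotation vector about the tool's x, y, z in rad, a list of three. In form: [{"jaw": jaw, "xyz": [tx, ty, tz], "angular": [rx, ry, rz]}, ...]. A call has 1 to 12 rows; each row is the pose to reach, as a shift and turn from the pose commanded when the call began, along the tool's axes at that moment; what a row does not reach only later rows make up. A row lasts 1/8 s, in which the tool goes at most 62.5 mm and 10.7 degrees, less where a joint would pass 70% of its speed; a pose out of reach is approached as far as the arm can. A call with a gripper value outside its range is refused whole. The fingers move at their own pace and stop on an object; the grip force is fixed at half the most. Time passes only in rows, so rows that repeat a pose let the fingers close. It gives the time, the measured TCP pose, the force, the opening and the grip force at its end, in the units of the state.
- ctrl.read_state(): the state, without advancing time (a new reading comes with each control period).
- viewer.get_image(name): name is "side" or "top"; returns (picture, depth): 480x640x3 uint8, red, green, blue; 480x640 float32, mm along the optical axis (not along the pixel's ray), 0 where there is no reading.
- viewer.camera_model(name): a dict with "fx", "fy", "cx", "cy" (pixels), "T" (4x4, takes a point from camera to world coordinates). Camera axes: x right, y down, z forward; pixel columns grow to the right and rows downward; lengths in mm; the calibration is good to about 2 mm. A picture is of the moment at which its call begins. camera_model takes no time and is no camera call.
- ctrl.finish_job(): hands the job in; it is judged then, once.
Trained networks look in the newest picture that a camera, given by its name, has taken for a name from the list of things; names that differ only in an ending like _2 or _b are one class to them, and where a whole thing is asked for, a point or a joint stands for the part that bears it (a point fixed in the world has none). Each returns a list of dicts, best first, with "score" (0 to 1); they miss things now and then, are a little off and sometimes report something else, mostly with a low value. They report only what shows in the picture. A call takes as long as a camera call. They do not tell look-alikes from the thing itself.
- silhouettes(camera, target): "pixels" (480x640 bool, what is visible of it) and "xy" ([column, row] in pixels, amid what is visible of it).
The state is a dict: "clock": time; "qpos": joint angles; "qd": joint speeds; "tau": joint torques, N m; "eef_pos": TCP position; "tool_rot": TCP orientation; "force": force on the tool from outside, world axes, zero at the start; "torque": the same for the moment, N m; "width": finger opening in mm; "gripper_force": force on a finger pad.
Only numpy, scipy, OpenCV 4.12 (cv2) and the standard library are available. Lean on these libraries where they do the work, as an engineer would, in place of code of your own. Each camera call takes 0.05 s, during which the arm holds its last target. There are 200 camera calls.

## Task

Vent the red pressure canister: pull the yellow T-handle of its sprung gauge out until all of the stem's green band but none of the red shows, hold it about a second, then let it go fully home. Then press the black safety cap down, turn it counter-clockwise until free and lift it off. Finish while holding the cap level, straight above the canister's mouth, its rim about 5 cm clear, with the other things left where they stand.

Things in the scene. Friction and masses are not known exactly. Their poses are not given: they have to be found in the camera images.
- canister: Red steel pressure canister bolted to the bench, 110 mm across (foot flange 132), 110 mm high to its flat top; above that a brass collar 68 mm across up to 124 mm. Origin: centre of its underside, z up. Its -y axis is the way the gauge is pulled out. On the top a white mark at +x: shut position of the cap's pointer; a green mark 75 degrees counter-clockwise of it: open
- mouth (a point): The canister's mouth: point on its axis 162 mm above the bench, the top of the sprung rubber seal pad inside the cap, on a 36 mm neck with two bayonet ears. Axes as the canister's
- sleeve_mouth (a point): End of the brass gauge sleeve (24 mm thick) where the stem comes out: 82 mm from the canister's axis in its -y direction, 75 mm above the bench. Axes as the canister's
- cap: Black push-and-turn safety cap, loose, 62 mm across, 46 mm tall, about 0.1 kg; its upper 16 mm is a plain cylinder, the rest ribbed. Origin: centre of its lower rim, z up; +x runs under the white pointer on its top. Shut, its x axis lies along the canister's x axis and its rim is 132 mm above the bench, held up by a spring under two bayonet ears; clockwise it is blocked
- cap_top (a point): Centre of the cap's flat top, 178 mm above the bench when shut. Pressing starts at 7 N; the stop is 8 mm down at about 12.5 N. At least 4.5 mm down the cap can be turned counter-clockwise (from above); turned 55 degrees or more (75 is right, stop at about 130) it is free: the spring raises it 2 mm above shut height and it lifts straight off
- gauge (a joint): How far the slide gauge is pulled out, m: 0 home, stop at 0.050. The stem's green band comes out of the sleeve between 0.012 and 0.024 (wholly visible from 0.024), the red band begins to show at 0.038; aim at about 0.030. A spring pulls it home with 3 N at 0, 6.4 N at 0.030
- gauge_handle (a point): Centre of the yellow T-handle, a block 38 mm wide (canister x), 16 mm along the pull (canister y), 30 mm high, centred 75 mm above the bench; at home 118 mm from the canister's axis in its -y direction, with 28 mm of 12 mm thick stem between it and the sleeve. Axes as the canister's
- spray_can: Bystander: spray can with blue label, 56 mm across, 150 mm tall, upright; origin at the centre of its underside
- socket: Bystander: deep steel socket, tube 32 mm across, 60 mm tall, upright; origin at the centre of its underside
- part_box: Bystander: orange parts box 50 x 90 x 35 mm; origin at the centre of its underside
Things that resemble listed ones, but are neither listed nor needed, are in the scene too. Of the things shaped like the cap, the black one is meant.

How it is judged (in metres and radians):
On the way, in this order (a step that is already met when the one before it is completed fails the run):
1. gauge held in the green, 22 to 39.5 mm out, for 0.6 s (value of joint gauge between 0.022 and 0.0395 m), for 0.6 s.
2. gauge back home (within 4 mm), cap still shut (value of joint gauge below 0.004 m and z of cap in the frame of mouth below -0.025 m and angle between the x axis of cap and the x axis of canister, either way round below 0.35 rad), for 0.1 s.
3. cap pressed down at least 3.5 mm (z of cap in the frame of mouth below -0.0335 m), for 0.05 s.
4. cap turned at least 43 degrees on the neck (angle between the x axis of cap and the x axis of canister, either way round above 0.75 rad and z of cap in the frame of mouth below -0.02 m), for 0.05 s.
At the end, for the whole second after the job is handed in: Cap gripped, clear of the canister, lower rim 30 to 100 mm above the mouth point, within 25 mm of its axis, tilted under 15 degrees, still (under 30 mm/s); gauge home (within 4 mm); spray can, socket and parts box within 30 mm of where they stood (z of cap in the frame of mouth between 0.03 and 0.1 m and horizontal distance between cap and mouth below 0.025 m and angle between cap's own z axis and vertical below 0.26 rad and contact force between the fingers and cap above 1 N and not (contact force between cap and canister above 0.1 N) and linear speed of cap below 0.03 m/s and value of joint gauge below 0.004 m and distance of each of spray_can, socket, part_box from where it was at the start of the episode below 0.03 m); the arm keeps its last pose, push and grip.
It fails at once if the gauge is pulled so far that the red band shows (over 40 mm) (value of joint gauge above 0.04 m).
It fails at once if a bystander is moved more than 30 mm or knocked over (distance of any of spray_can, socket, part_box from where it was at the start of the episode above 0.03 m or angle between any of spray_can, socket's own z axis and vertical above 0.6 rad).
It also fails if it takes over 51 s, if anything falls off the work surface, if the arm or the gripper's body presses on something with over 40 N, if the wrist force passes 120 N, or if a joint passes its speed limit or range.

## Working session

There is one attempt and no reset: what is moved stays moved. The work goes in short steps, Python scripts to look and compute and a shell command to move; the robot and the scene stay as the last step left them, time stands still between calls to the robot, and variables do not carry over. Pictures are saved under pics/ and viewed, at most 10 in all, crops included, and the job is handed in when it is done.

```bash
mkdir -p pics; ls; python3 - <<'E'
from cell import ctrl, viewer, silhouettes
import cv2,numpy as np
np.set_printoptions(precision=3,suppress=True)
s=ctrl.read_state();print(s)
for n in("side","top"):
    im,d=viewer.get_image(n);cv2.imwrite(f"pics/{n}0.png",im[:,:,::-1]);np.save(f"pics/{n}0.npy",d)
    m=viewer.camera_model(n);T=np.array(m["T"]);print(n,m["fx"],m["cx"],m["cy"],T)
    for t in("canister","cap","gauge_handle","spray_can","socket","part_box"):
        for r in silhouettes(n,t):
            p=r["pixels"];v,u=np.nonzero(p&(d>0));z=d[v,u]
            w=np.c_[(u-m["cx"])*z/m["fx"],(v-m["cy"])*z/m["fy"],z]@T[:3,:3].T+T[:3,3]
            print(n,t,round(r["score"],2),np.round(r["xy"]),p.sum(),np.round(np.percentile(w,[2,50,98],axis=0)).tolist() if len(w) else None)
E
```

```text
pics
{'clock': 0.0, 'qpos': array([ 1.095,  0.629,  0.038,  1.518, -0.027,  0.996, -0.02 ]), 'qd': array([ 0.001,  0.002, -0.   , -0.   ,  0.002,  0.001, -0.001]), 'tau': array([ -0.   , -56.341,   1.226, -19.344,   0.011,   0.011,  -0.   ]), 'eef_pos': array([ 258.777, -595.645,  249.423]), 'tool_rot': array([-3.14,  0.  ,  0.41]), 'force': array([-0.211,  0.047, -0.579]), 'torque': array([-0.002,  0.012,  0.012]), 'gripper_force': 0.0, 'width': 85.49763676979887}
side 446.4963070415361 318.4393552757774 240.00759244210073 [[   0.795   -0.345    0.498  222.978]
 [  -0.606   -0.472    0.641 -335.003]
 [   0.014   -0.811   -0.584  502.016]
 [   0.       0.       0.       1.   ]]
side canister 0.77 [312. 285.] 6651 [[484.0, -31.0, 2.0], [512.0, 54.0, 81.0], [585.0, 127.0, 123.0]]
side cap 0.8 [436. 292.] 1682 [[666.0, -59.0, -1.0], [683.0, -37.0, 41.0], [723.0, -1.0, 46.0]]
side cap 0.6 [316. 222.] 2027 [[513.0, 59.0, -1.0], [534.0, 75.0, 168.0], [669.0, 306.0, 178.0]]
side gauge_handle 0.97 [340. 316.] 702 [[491.0, -35.0, 63.0], [508.0, -26.0, 80.0], [524.0, 9.0, 90.0]]
side spray_can
[... 485 characters left out ...]
  ]]
top canister 0.75 [325. 258.] 5133 [[486.0, -24.0, 7.0], [519.0, 78.0, 108.0], [594.0, 148.0, 125.0]]
top cap 0.86 [391. 139.] 1735 [[668.0, -55.0, 2.0], [693.0, -25.0, 47.0], [726.0, 2.0, 49.0]]
top cap 0.69 [324. 348.] 1648 [[371.0, 45.0, 16.0], [399.0, 73.0, 47.0], [428.0, 100.0, 49.0]]
top gauge_handle 0.74 [392. 261.] 556 [[494.0, -31.0, 70.0], [515.0, -16.0, 88.0], [528.0, 11.0, 93.0]]
top spray_can 0.8 [194. 221.] 2444 [[543.0, 219.0, 18.0], [563.0, 238.0, 150.0], [593.0, 268.0, 153.0]]
top socket 0.64 [245. 312.] 387 [[441.0, 167.0, 9.0], [454.0, 184.0, 60.0], [467.0, 196.0, 63.0]]
top part_box 0.96 [319. 141.] 2308 [[671.0, 41.0, 8.0], [697.0, 84.0, 36.0], [728.0, 127.0, 38.0]]
```

View pics/top0.png

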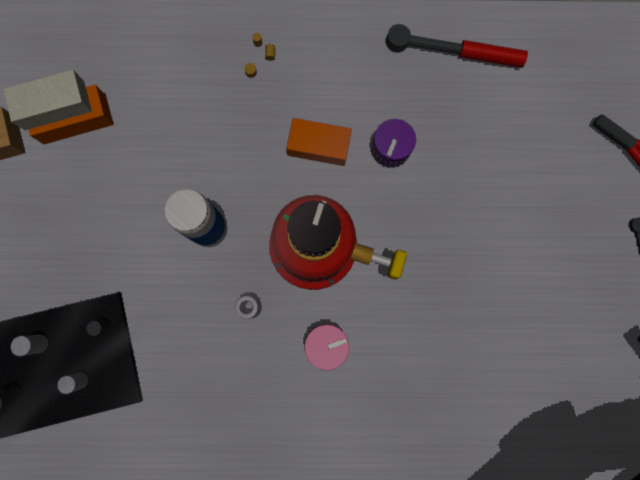

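View pics/side0.png

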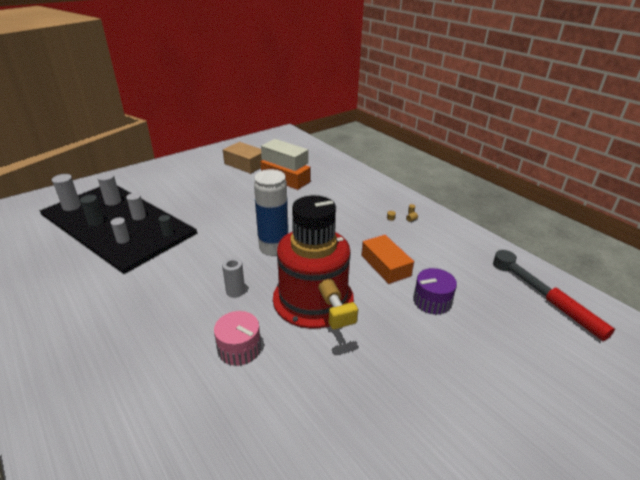

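The top view shows the black cap at (314,228) with its pointer towards (319,213), the yellow handle at (397,263), the green mark at (286,218) and pink and purple decoy caps. The side view agrees: cap at (315,215), handle at (343,316), nothing around the handle.

```bash
cat > h.py <<'E'
from cell import ctrl, viewer, silhouettes
import cv2,numpy as np
np.set_printoptions(precision=2,suppress=True)
def cloud(n):
    im,d=viewer.get_image(n);m=viewer.camera_model(n);T=np.array(m["T"])
    v,u=np.mgrid[:480,:640]
    w=np.stack([(u-m["cx"])*d/m["fx"],(v-m["cy"])*d/m["fy"],d],-1)@T[:3,:3].T+T[:3,3]
    w[d==0]=np.nan
    return im,w
def near(w,c,r): return np.hypot(w[...,0]-c[0],w[...,1]-c[1])<r
def measure(n):
    im,w=cloud(n);hsv=cv2.cvtColor(im,cv2.COLOR_RGB2HSV);z=w[...,2]
    o={}
    # cap: flat top by height
    k=near(w,(535,92),50)&(abs(z-178)<6)
    P=w[k];o["cap"]=cv2.minEnclosingCircle(P[:,:2].astype(np.float32)),np.median(P,0)
    q=k&(hsv[...,2]>110)&(hsv[...,1]<70);o["pointer"]=w[q].mean(0),q.sum()
    k=near(w,(512,-18),50)&(abs(z-90)<5)&(hsv[...,0]>20)&(hsv[...,0]<35)&(hsv[...,1]>120)
    o["handle"]=cv2.minAreaRect(w[k][:,:2].astype(np.float32)),np.median(z[k])
    k=near(w,(535,92),60)&(abs(z-110)<5)&(hsv[...,0]>40)&(hsv[...,0]<85)&(hsv[...,1]>100)
    o["green"]=w[k].mean(0),k.sum()
    return o
E
python3 - <<'E'
from h import *
for n in("top","side"):
    o=measure(n)
    for k in o:print(n,k,o[k])
    c=np.array(o["cap"][0][0]);h=np.array(o["handle"][0][0]);d=h-c
    print("dist",np.hypot(*d),"x-axis yaw",np.degrees(np.arctan2(*d[::-1]))+90,
     "pointer yaw",np.degrees(np.arctan2(*(o["pointer"][0][:2]-c)[::-1])),"green",np.degrees(np.arctan2(*(o["green"][0][:2]-c)[::-1])))
E
```

```text
top cap (((545.78173828125, 90.92049407958984), 30.95661735534668), array([545.48,  90.87, 178.86]))
top pointer (array([559.98,  86.53, 179.83]), np.int64(98))
top handle (((510.8537902832031, -21.42654037475586), (15.90052604675293, 36.90955352783203), 73.0483627319336), np.float64(90.24439333995224))
top green (array([568.68, 126.78, 112.14]), np.int64(19))
dist 117.65125457061734 x-axis yaw -17.27012290911543 pointer yaw -17.167144673022044 green 57.43804308532008
side cap (((544.48876953125, 89.34676361083984), 31.730152130126953), array([540.88,  85.75, 176.81]))
side pointer (array([559.55,  87.28, 177.63]), np.int64(61))
side handle (((508.603271484375, -23.01015281677246), (16.955406188964844, 36.50860595703125), 71.55281066894531), np.float64(88.43310213228733))
side green (array([nan, nan, nan]), np.int64(0))
dist 117.94848722723715 x-axis yaw -17.71287993943973 pointer yaw -7.796802294122258 green nanh.py:21: RuntimeWarning: Mean of empty slice.
  o["green"]=w[k].mean(0),k.sum()
  ret = um.true_divide(
```

```bash
R='x'; python3 -m creep '[{"jaw":1,"xyz":[115,-107,20],"angular":[0,0,-0.2]},{"jaw":1,"xyz":[115,-107,20],"angular":[0,0,-0.2]},{"jaw":1,"xyz":[230,-213,40],"angular":[0,0,-0.43]},{"jaw":1,"xyz":[230,-213,40],"angular":[0,0,-0.43]},{"jaw":1,"xyz":[230,-213,40],"angular":[0,0,-0.43]},{"jaw":1,"xyz":[345,-320,60],"angular":[0,0,-0.64]},{"jaw":1,"xyz":[345,-320,60],"angular":[0,0,-0.64]},{"jaw":1,"xyz":[459,-426,80],"angular":[0,0,-0.859]},{"jaw":1,"xyz":[459,-426,80],"angular":[0,0,-0.859]},{"jaw":1,"xyz":[459,-426,80],"angular":[0,0,-0.859]},{"jaw":1,"xyz":[459,-426,80],"angular":[0,0,-0.859]},{"jaw":1,"xyz":[459,-426,80],"angular":[0,0,-0.859]}]'; python3 -c "
from h import *
s=ctrl.read_state();print(s['qpos'],s['eef_pos'],s['tool_rot'],s['force'],s['clock'])"
```

```text
clock: 2.3
eef_pos: [510.2, -22.5, 170.2]
tool_rot: [-3.141, 0.001, 1.27]
force: [-0.3, -0.3, 0.3]
width: 85.6
gripper_force: 0.0
[ 0.11  0.55 -0.17  1.98  0.16  0.62 -0.47] [510.17 -22.48 170.23] [-3.14  0.    1.27] [-0.31 -0.32  0.27] 2.3
```

```bash
python3 -m creep '[{"jaw":1,"xyz":[0,0,45],"angular":[0,0,0]},{"jaw":1,"xyz":[0,0,70],"angular":[0,0,0]},{"jaw":1,"xyz":[0,0,92],"angular":[0,0,0]},{"jaw":1,"xyz":[0,0,92],"angular":[0,0,0]},{"jaw":0,"xyz":[0,0,92],"angular":[0,0,0]},{"jaw":-1,"xyz":[0,0,92],"angular":[0,0,0]},{"jaw":-1,"xyz":[0,0,92],"angular":[0,0,0]},{"jaw":-1,"xyz":[0,0,92],"angular":[0,0,0]},{"jaw":-1,"xyz":[0,0,92],"angular":[0,0,0]},{"jaw":-1,"xyz":[0,0,92],"angular":[0,0,0]},{"jaw":-1,"xyz":[0,0,92],"angular":[0,0,0]},{"jaw":-1,"xyz":[0,0,92],"angular":[0,0,0]}]'
```

```text
clock: 3.8
eef_pos: [510.1, -22.7, 79.5]
tool_rot: [3.141, 0.0, 1.268]
force: [-2.6, -0.1, 8.5]
width: 37.1
gripper_force: 59.3
```

```bash
python3 -m creep '[{"jaw":-1,"xyz":[-6,0,0],"angular":[0,0,0]},{"jaw":-1,"xyz":[-12,0,0],"angular":[0,0,0]},{"jaw":-1,"xyz":[-18,0,0],"angular":[0,0,0]},{"jaw":-1,"xyz":[-24,0,0],"angular":[0,0,0]},{"jaw":-1,"xyz":[-28,0,0],"angular":[0,0,0]},{"jaw":-1,"xyz":[-30,0,0],"angular":[0,0,0]},{"jaw":-1,"xyz":[-30,0,0],"angular":[0,0,0]},{"jaw":-1,"xyz":[-30,0,0],"angular":[0,0,0]}]'
python3 - <<'E'
from h import *
im,w=cloud("side");cv2.imwrite("pics/pull.png",cv2.resize(im[240:400,240:440],(800,640))[:600,:,::-1])
E
```

```text
clock: 4.8
eef_pos: [502.0, -48.6, 79.5]
tool_rot: [3.141, -0.003, 1.27]
force: [-1.7, 6.1, 7.2]
width: 36.9
gripper_force: 59.2
```

View pics/pull.png

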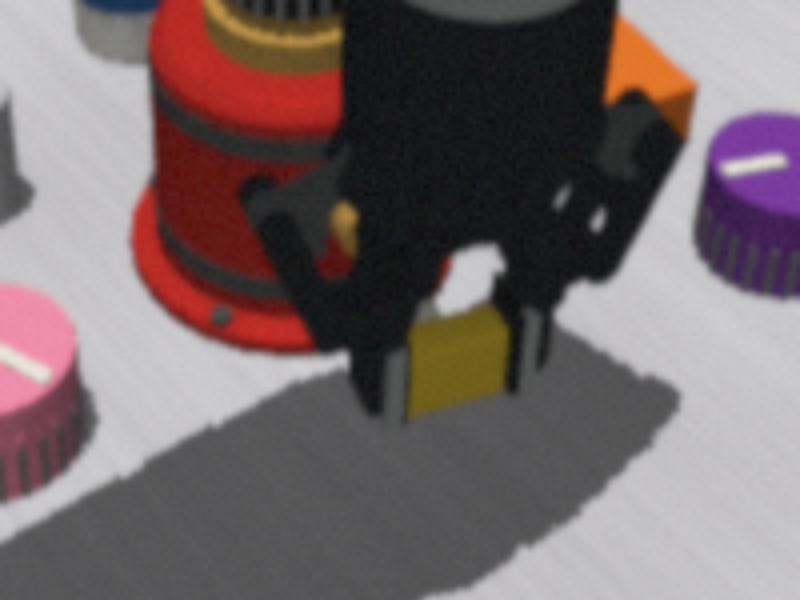

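The yellow block at about (457,363) in the crop is held between the pads and has moved out with them. TCP travel is 27 mm and the force about 6 N, so the gauge is in the green.

```bash
python3 -m creep '[{"jaw":-1,"xyz":[-2,0,0],"angular":[0,0,0]},{"jaw":-1,"xyz":[-2,0,0],"angular":[0,0,0]},{"jaw":-1,"xyz":[-2,0,0],"angular":[0,0,0]},{"jaw":-1,"xyz":[-2,0,0],"angular":[0,0,0]},{"jaw":-1,"xyz":[-2,0,0],"angular":[0,0,0]},{"jaw":-1,"xyz":[-2,0,0],"angular":[0,0,0]},{"jaw":-1,"xyz":[-2,0,0],"angular":[0,0,0]},{"jaw":-1,"xyz":[-2,0,0],"angular":[0,0,0]}]'
python3 -m creep '[{"jaw":-1,"xyz":[8,0,0],"angular":[0,0,0]},{"jaw":-1,"xyz":[16,0,0],"angular":[0,0,0]},{"jaw":-1,"xyz":[24,0,0],"angular":[0,0,0]},{"jaw":-1,"xyz":[31,0,0],"angular":[0,0,0]},{"jaw":-1,"xyz":[31,0,0],"angular":[0,0,0]},{"jaw":1,"xyz":[31,0,0],"angular":[0,0,0]},{"jaw":1,"xyz":[31,0,0],"angular":[0,0,0]},{"jaw":1,"xyz":[31,0,0],"angular":[0,0,0]},{"jaw":1,"xyz":[31,0,0],"angular":[0,0,0]},{"jaw":1,"xyz":[31,0,0],"angular":[0,0,0]},{"jaw":1,"xyz":[31,0,0],"angular":[0,0,0]}]'
```

```text
clock: 5.85
eef_pos: [501.5, -50.4, 79.5]
tool_rot: [3.14, -0.003, 1.27]
force: [-0.3, 6.7, 7.2]
width: 37.2
gripper_force: 59.2
clock: 7.22
eef_pos: [510.0, -23.6, 78.3]
tool_rot: [-3.142, 0.0, 1.269]
force: [0.0, 0.0, -0.2]
width: 85.2
gripper_force: 0.0
```

```bash
python3 -m creep '[{"jaw":1,"xyz":[0,0,-50],"angular":[0,0,0]},{"jaw":1,"xyz":[0,0,-100],"angular":[0,0,0]},{"jaw":1,"xyz":[0,0,-160],"angular":[0,0,0]},{"jaw":1,"xyz":[0,0,-160],"angular":[0,0,0]},{"jaw":1,"xyz":[60,0,-160],"angular":[0,0,0]},{"jaw":1,"xyz":[118.5,0,-160],"angular":[0,0,0]},{"jaw":1,"xyz":[118.5,0,-160],"angular":[0,0,0]},{"jaw":1,"xyz":[118.5,0,-160],"angular":[0,0,0]}]'
python3 - <<'E'
from h import *
im,w=cloud("side");hsv=cv2.cvtColor(im,cv2.COLOR_RGB2HSV)
k=near(w,(512,-18),50)&(abs(w[...,2]-90)<5)&(hsv[...,0]>20)&(hsv[...,0]<35)&(hsv[...,1]>120)
print(cv2.minAreaRect(w[k][:,:2].astype(np.float32)))
s=ctrl.read_state();print(s["qpos"],s["eef_pos"])
E
```

```text
clock: 8.22
eef_pos: [544.3, 88.9, 237.2]
tool_rot: [-3.14, 0.002, 1.269]
force: [-0.7, -0.1, -0.5]
width: 85.7
gripper_force: 0.0
((508.2579650878906, -22.946853637695312), (16.765588760375977, 36.25261306762695), 75.53914642333984)
[-0.07  0.51 -0.21  1.8   0.14  0.84 -0.65] [544.45  87.97 237.43]
```

```bash
python3 -m creep '[{"jaw":1,"xyz":[1,0,25],"angular":[0,0,0]},{"jaw":1,"xyz":[1.5,0,45],"angular":[0,0,0]},{"jaw":1,"xyz":[1.5,0,60],"angular":[0,0,0]},{"jaw":1,"xyz":[1.5,0,68],"angular":[0,0,0]},{"jaw":0.6,"xyz":[1.5,0,68],"angular":[0,0,0]},{"jaw":-1,"xyz":[1.5,0,68],"angular":[0,0,0]},{"jaw":-1,"xyz":[1.5,0,68],"angular":[0,0,0]},{"jaw":-1,"xyz":[1.5,0,68],"angular":[0,0,0]},{"jaw":-1,"xyz":[1.5,0,68],"angular":[0,0,0]},{"jaw":-1,"xyz":[1.5,0,68],"angular":[0,0,0]}]'
```

```text
clock: 9.52
eef_pos: [545.7, 90.9, 171.0]
tool_rot: [3.141, 0.0, 1.269]
force: [-2.3, -1.8, 5.2]
width: 60.2
gripper_force: 64.3
```

Gripped. Now press; the reported force shows how far it has gone down.

```bash
python3 -m creep '[{"jaw":-1,"xyz":[0,0,2],"angular":[0,0,0]},{"jaw":-1,"xyz":[0,0,4],"angular":[0,0,0]},{"jaw":-1,"xyz":[0,0,6],"angular":[0,0,0]},{"jaw":-1,"xyz":[0,0,8],"angular":[0,0,0]},{"jaw":-1,"xyz":[0,0,8],"angular":[0,0,0]},{"jaw":-1,"xyz":[0,0,8],"angular":[0,0,0]}]'
```

```text
clock: 10.28
eef_pos: [545.8, 90.9, 163.6]
tool_rot: [3.141, 0.0, 1.269]
force: [-4.2, -1.1, 10.9]
width: 60.3
gripper_force: 64.7
```

```bash
python3 -m creep '[{"jaw":-1,"xyz":[0,0,0],"angular":[0,0,-0.13]},{"jaw":-1,"xyz":[0,0,0],"angular":[0,0,-0.27]},{"jaw":-1,"xyz":[0,0,0],"angular":[0,0,-0.41]},{"jaw":-1,"xyz":[0,0,0],"angular":[0,0,-0.55]},{"jaw":-1,"xyz":[0,0,0],"angular":[0,0,-0.69]},{"jaw":-1,"xyz":[0,0,0],"angular":[0,0,-0.83]},{"jaw":-1,"xyz":[0,0,0],"angular":[0,0,-0.97]},{"jaw":-1,"xyz":[0,0,0],"angular":[0,0,-1.11]},{"jaw":-1,"xyz":[0,0,0],"angular":[0,0,-1.25]},{"jaw":-1,"xyz":[0,0,0],"angular":[0,0,-1.31]},{"jaw":-1,"xyz":[0,0,0],"angular":[0,0,-1.31]},{"jaw":-1,"xyz":[0,0,0],"angular":[0,0,-1.31]}]'
python3 - <<'E'
from h import *
im,w=cloud("top");cv2.imwrite("pics/turn.png",cv2.resize(im[160:310,220:420],(800,600))[:,:,::-1])
E
```

```text
clock: 11.78
eef_pos: [547.0, 91.9, 164.0]
tool_rot: [3.139, 0.002, 2.579]
force: [-2.3, -0.3, 10.0]
width: 60.2
gripper_force: 65.0
```

View pics/turn.png

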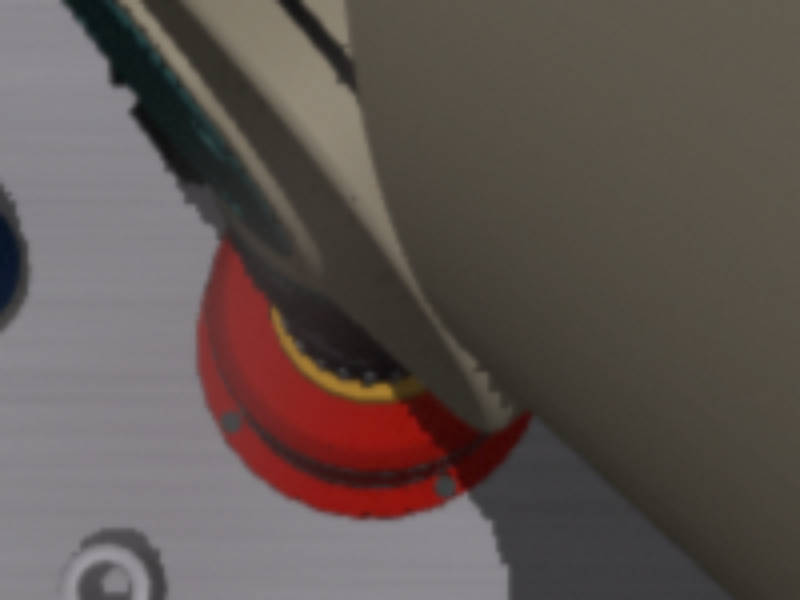

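The arm hides the cap's pointer (the crop shows only the brass collar near (350,385)). I'll lift gently and judge by force.

```bash
python3 -m creep '[{"jaw":-1,"xyz":[0,0,-2],"angular":[0,0,0]},{"jaw":-1,"xyz":[0,0,-4],"angular":[0,0,0]},{"jaw":-1,"xyz":[0,0,-7],"angular":[0,0,0]},{"jaw":-1,"xyz":[0,0,-10],"angular":[0,0,0]},{"jaw":-1,"xyz":[0,0,-13],"angular":[0,0,0]},{"jaw":-1,"xyz":[0,0,-15],"angular":[0,0,0]},{"jaw":-1,"xyz":[0,0,-15],"angular":[0,0,0]}]'
```

```text
clock: 12.7
eef_pos: [545.6, 90.9, 177.2]
tool_rot: [-3.141, -0.0, 2.579]
force: [0.2, -0.9, -1.7]
width: 60.4
gripper_force: 64.8
```

```bash
python3 -m creep '[{"jaw":-1,"xyz":[0,0,-10],"angular":[0,0,0]},{"jaw":-1,"xyz":[0,0,-24],"angular":[0,0,0]},{"jaw":-1,"xyz":[0,0,-40],"angular":[0,0,0]},{"jaw":-1,"xyz":[0,0,-56],"angular":[0,0,0]},{"jaw":-1,"xyz":[0,0,-68],"angular":[0,0,0]},{"jaw":-1,"xyz":[0,0,-74],"angular":[0,0,0]},{"jaw":-1,"xyz":[0,0,-74],"angular":[0,0,0]},{"jaw":-1,"xyz":[0,0,-74],"angular":[0,0,0]},{"jaw":-1,"xyz":[0,0,-74],"angular":[0,0,0]}]'
python3 - <<'E'
from h import *
im,w=cloud("side");cv2.imwrite("pics/end.png",im[:,:,::-1])
hsv=cv2.cvtColor(im,cv2.COLOR_RGB2HSV)
k=near(w,(512,-18),50)&(abs(w[...,2]-90)<5)&(hsv[...,0]>20)&(hsv[...,0]<35)&(hsv[...,1]>120)
print(cv2.minAreaRect(w[k][:,:2].astype(np.float32)))
E
```

```text
clock: 13.82
eef_pos: [545.4, 91.0, 250.8]
tool_rot: [-3.141, -0.001, 2.579]
force: [-0.2, -0.4, -0.1]
width: 60.2
gripper_force: 64.8
((515.5272827148438, -1.6418228149414062), (61.363956451416016, 36.42769241333008), 72.49295806884766)
```

View pics/end.png

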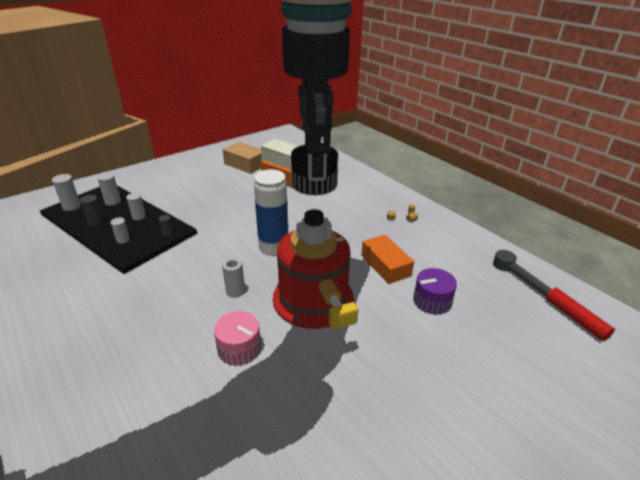

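The cap hangs level in the jaws at (315,170), straight above the bared neck at (314,225). The handle is back at its first place (343,316), and the bystanders are unmoved.

```bash
python3 -c "
from cell import ctrl
print(ctrl.finish_job())"
```

```text
the job is handed in; nothing more can be done
None
```

The job is handed in with no verdict shown: I held the gauge about 27–29 mm out for over a second and let it go home, then pressed, turned 75° and lifted off the cap, which is held level about 5 cm above the mouth at 13.8 s, bystanders unmoved in the last picture.

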